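# Bring the ring under the bench loupe

## Task

Nothing is to be grasped or lifted: with one fingertip push the spokes of the three-armed turntable until the arm with the upright stone ring points straight at the loupe's post, and let it come to rest there. Then push the loupe's swing bar round until the lens is centred over that ring. Do not touch the lens or the pieces on the turntable, and leave the other things on the bench where they are.

Things in the scene. Friction and masses are not known exactly. Their poses are not given: they have to be found in the camera images.
- stand: inspection stand fixed to the bench: dark steel board 130 x 360 x 12 mm; origin at the centre of its underside, its long side along its own y. On its -y half stands the turntable (axis 112.5 mm from the origin), on its +y half the loupe's post (axis 112.5 mm from the origin, 18 mm thick, top 122 mm up).
- spider_axis (a point): point on the turntable's vertical axis, 46 mm above the bench; axes as the stand's. Hub of 20 mm radius (top 55 mm above the bench); three aluminium spokes 120 degrees apart, 12 mm wide, 40 to 52 mm above the bench, 28 mm of free space under them down to the board, bare from 20 to 80 mm from the axis; a round pad of 12 mm radius, 95 mm from the axis, ends each and carries a piece.
- spider (a joint): turn of the turntable, rad, growing counter-clockwise seen from above; 0 (or any whole turn) when the ring's spoke points straight at the loupe's post. It turns freely either way, about 0.06 N m of friction, and stays where it is left.
- spider_lift (a joint): height in m by which the turntable has been lifted off its seat; 0 when seated. It only rests on its spindle by its weight and could be lifted by mistake.
- ring: silver finger ring fixed upright in a small wooden foot on the end of its spoke, one big milky-white round stone (16 mm) on top; 23 mm across, stone's top 31 mm above its foot and 84 mm above the bench. Origin: middle of the foot's underside, 95 mm from the turntable's axis.
- post_axis (a point): point on the vertical axis of the loupe's post, 110 mm above the bench, 225 mm from the turntable's axis; axes as the stand's.
- loupe_bar (a joint): swing of the loupe's bar about its post, rad, counter-clockwise from above; 0 when it points straight at the turntable's axis, +1.57 along the stand's +x (away from the robot). Stops at -2.3 and 2.3; about 0.09 N m of friction, stays where left. Steel bar 12 mm wide, 103 to 115 mm above the bench, bare from 16 to 100 mm from the post's axis.
- loupe_lift (a joint): height in m by which the loupe has been lifted on its post; 0 when seated. It only rests by its weight.
- lens: round lens in a black frame, 58 mm across and 10 mm thick, at the end of the bar; origin at its centre, 130 mm from the post's axis, 109 mm above the bench. It passes 20 mm above the ring's stone.
- weight: brass weight, 26 mm across, 40 mm high, loose on the stand's board near the post; origin at the centre of its underside
- ring_blank: plain brass ring, 26 mm across, 7 mm high, lying loose on the stand's board; origin at the centre of its underside
- pin_jar: glass jar with a red lid, 54 mm across, 60 mm high, beyond the turntable; origin at the centre of its underside
- graver: hand tool with a wooden handle, 150 mm long, lying between the robot and the stand; origin at its middle on the bench
- ring_cone: wooden ring cone, 44 mm across the foot, 88 mm high, standing to the left of the stand; origin at the centre of its underside
- can: black can, 66 mm across, 85 mm high, beyond the stand; origin at the centre of its underside
- ring_box: dark red ring box standing open, 75 x 85 mm, about 112 mm high with its lid, to the right of the stand; origin at the centre of its underside
- watch_case: round watch case, 28 mm across, 8 mm high, 120 degrees counter-clockwise (seen from above) from the ring, fixed on its spoke's end; origin at the centre of its underside, 95 mm from the turntable's axis
- pendant: square pendant, 22 mm wide, 8 mm high, 120 degrees clockwise from the ring, fixed on its spoke's end; origin at the centre of its underside, 95 mm from the turntable's axis

How it is judged (in metres and radians):
On the way, in this order (a step that is already met when the one before it is completed fails the run):
1. the ring's spoke points at the loupe's post and rests (x of ring in the frame of stand between -0.01 and 0.01 m and y of ring in the frame of spider_axis above 0.05 m and velocity of joint spider between -0.05 and 0.05 rad/s), for 0.3 s.
2. the lens is centred over the ring, which still faces the post (x of ring in the frame of stand between -0.01 and 0.01 m and y of ring in the frame of spider_axis above 0.05 m and horizontal distance between lens and ring below 0.01 m and velocity of joint loupe_bar between -0.05 and 0.05 rad/s), for 0.2 s.
At the end, for the whole second after the job is handed in: the ring is within 10 mm of the straight line from the turntable's axis to the loupe's post, on the post's side; the lens's centre is within 10 mm of the ring's centre seen from above; both are at rest and seated (lifted less than 6 mm) (all of step 2 and velocity of joint spider between -0.05 and 0.05 rad/s and value of joint each of spider_lift, loupe_lift below 0.006 m); the robot touches nothing.
It fails at once if the turntable or the loupe is lifted by more than 8 mm (value of joint any of spider_lift, loupe_lift above 0.008 m).
It fails at once if the lens is touched (contact force between lens and anything else above 0.5 N).
It fails at once if the ring, watch case or pendant is touched (contact force between any of ring, watch_case, pendant and anything else above 0.5 N).
It fails at once if another thing on the bench is moved by more than 20 mm (distance of any of weight, ring_blank, pin_jar, graver, ring_cone, can, ring_box from where it was at the start of the episode above 0.02 m).
It also fails if it takes over 61 s, if anything falls off the work surface, if the arm or the gripper's body presses on something with over 40 N, if the wrist force passes 120 N, or if a joint passes its speed limit or range.

## Robot

A 7-joint arm with a two-finger parallel gripper is mounted at the origin on the work surface. World frame = base frame: x ahead of the robot, y to its left, z up, the work surface at z = 0. Lengths are in mm, angles in rad, forces in N, time in s.
With the tool pointing down it reaches from about 400 to 875 mm from the base axis. Payload 4.4 kg.
Tool frame: the origin (TCP) lies at the very end of the fingers, on their centre line; the grasp point (between the pads) lies 19 mm behind it; z points along the fingers, y is the line along which they close (so a half turn about z gives the same grasp; the last joint's range is limited). The gripper opens to 85 mm and grips with 20 to 120 N. Pads are 22 mm wide; open, the fingers measure 114 mm over their backs; the gripper's body (76 mm by 85 mm) begins 54 mm behind the grasp point. The pads swing forward as they close: fully open they stand 13 mm farther back than shut.
Start: joints at [1.258, 0.628, 0.038, 1.517, -0.027, 0.996, -0.02], TCP at [158.824, -630.312, 231.313] pointing down, gripper open.
Joint ranges: [-3.06, 3.06], [-0.37, 2.12], [-1.25, 1.32], [0.18, 2.47], [-1.1, 4.24], [0.23, 1.98], [-2.94, 2.94]. Speed limits (rad/s): [2.57, 2.57, 3.14, 3.14, 3.14, 3.14, 3.14].

## Interface

Orientations are given as [roll, pitch, yaw] about the fixed x, y, z axes, in that order (R = Rz(yaw) Ry(pitch) Rx(roll)).
In Python, from cell import monitor, viewer, workorder gives the robot as it stands.
- The arm moves only by the tool arm_command, never from a script. Its argument "series" is one flat list of numbers, 5 for each row, row after row: the opening in per cent of the stroke, from 0 (shut) to 100 (fully open), then the shift along the tool's x, y, z in cm, then the turn about the tool's z in degrees. In form: [claw, x, y, z, roll, claw, x, y, z, roll, ...]. A call has exactly 5 rows; each row is the pose to reach, as a shift and turn from the pose commanded when the call began, along the tool's axes at that moment; what a row does not reach only later rows make up. A row lasts 1/12 s, in which the tool goes at most 41.7 mm and 7.16 degrees, less where a joint would pass 70% of its speed; a pose out of reach is approached as far as the arm can. A call with a gripper value outside its range is refused whole. The fingers move at their own pace and stop on an object; the grip force is fixed at half the most. Time passes only in rows, so rows that repeat a pose let the fingers close, or fill a call up. It gives the time, the measured TCP pose, the force, the opening and the grip force at its end, in the units of the state.
- monitor.read_state(): the state, without advancing time (a new reading comes with each control period).
- viewer.get_image(name): name is "scene" or "top" or "wrist"; returns (picture, depth): 420x560x3 uint8, red, green, blue; 420x560 float32, mm along the optical axis (not along the pixel's ray), 0 where there is no reading.
- viewer.camera_model(name): a dict with "mtx" (3x3 intrinsics, pixels), "R" (3x3) and "t" (3): a world point X has camera coordinates R X + t. Camera axes: x right, y down, z forward; pixel columns grow to the right and rows downward; lengths in mm; the calibration is good to about 2 mm. A picture is of the moment at which its call begins: read the wrist's pose just before it. camera_model takes no time and is no camera call; for the wrist camera it gives the pose at the moment of the call.
- workorder.finish_job(): hands the job in; it is judged then, once.
The state is a dict: "clock": time; "qpos": joint angles; "qd": joint speeds; "tau": joint torques, N m; "eef_pos": TCP position; "tool_rot": TCP orientation; "force": force on the tool from outside, world axes, zero at the start; "torque": the same for the moment, N m; "width": finger opening in mm; "gripper_force": force on a finger pad.
Only numpy, scipy, OpenCV 4.12 (cv2) and the standard library are available. Lean on these libraries where they do the work, as an engineer would, in place of code of your own. Each camera call takes 0.05 s, during which the arm holds its last target. There are 200 camera calls.

## Working session

There is one attempt and no reset: what is moved stays moved. The work goes in short steps, Python scripts to look and compute and a tool call to move; the robot and the scene stay as the last step left them, time stands still between calls to the robot, and variables do not carry over. Pictures are saved under pics/ and viewed, at most 10 in all, crops included, and the job is handed in when it is done.

Besides the shell and the picture viewer there is one more tool, called after ">>>" as name(argument=value, ...) on one line, values as JSON. arm_command: Moves the arm, as the interface text tells. Its arguments: {"type":"object","properties":{"series":{"type":"array","items":{"type":"number"}}},"required":["series"]}

```bash
mkdir -p pics; ls; python3 - <<'E'
from cell import monitor, viewer
import cv2,numpy as np
s=monitor.read_state();print(s['clock'],s['eef_pos'],s['tool_rot'],s['width'])
for n in ("top","scene"):
    p,d=viewer.get_image(n);m=viewer.camera_model(n)
    cv2.imwrite(f'pics/{n}0.png',p[:,:,::-1]);np.savez(f'{n}0.npz',p=p,d=d,**m)
    print(n,m)
E
```

```text
pics
0.0 [ 158.69380399 -629.67873196  230.385381  ] [-3.13969216e+00  1.93704027e-06  2.46811338e-01] 85.73487709681035
top {'mtx': array([[410.11740317,   0.        , 277.70050522],
       [  0.        , 410.11740317, 209.0899415 ],
       [  0.        ,   0.        ,   1.        ]]), 'R': array([[ 0.02388154, -0.99915723, -0.03338417],
       [-0.99696583, -0.02132786, -0.07486161],
       [ 0.07408651,  0.03507069, -0.99663496]]), 't': array([-18.6845059 , 574.77341103, 993.28620301])}
scene {'mtx': array([[399.755735  ,   0.        , 279.32950677],
       [  0.        , 399.755735  , 208.07711323],
       [  0.        ,   0.        ,   1.        ]]), 'R': array([[ 0.15152152,  0.98829126, -0.01793345],
       [ 0.72273992, -0.12314838, -0.68005992],
       [-0.67430575,  0.09008249, -0.73293718]]), 't': array([ -62.07434471, -355.08404151, 1410.16632697])}
```

View pics/top0.png

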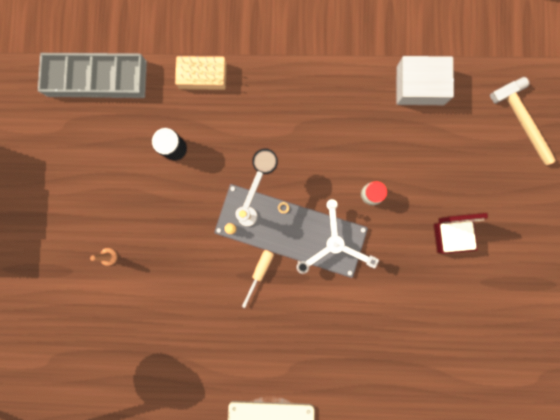

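View pics/scene0.png

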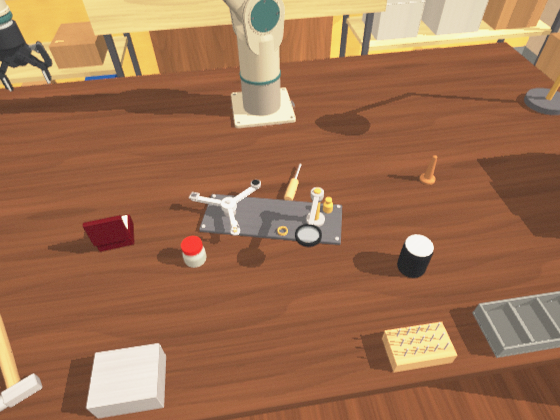

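```bash
cat > h.py <<'E'
import numpy as np,cv2
def ray(m,u,v,z):
    """pixel -> world at height z"""
    d=m['R'].T@np.linalg.inv(m['mtx'])@[u,v,1]; c=-m['R'].T@m['t']
    return c+d*(z-c[2])/d[2]
def dep(m,D,u,v,k=2):
    w=D[int(v)-k:int(v)+k+1,int(u)-k:int(u)+k+1]; w=w[w>0]; zc=np.median(w)
    return m['R'].T@(np.linalg.inv(m['mtx'])@[u,v,1]*zc-m['t'])
E
python3 - <<'E'
from h import *
m=np.load('top0.npz');D=m['d']
for n,u,v,z in [('hub',335,244,55),('post',246,216,122),('lens',264.5,161,114),('ring',332,204,84),('watch',302.5,267,60),('pend',373,262,60),('weight',230,229,52),('blank',284,208,19),('c1',233,188,12),('c2',219,230,12),('c3',363,230,12),('c4',350,272,12),('jar',375,192,60),('grav',262,266,15),('gravtip',245,305,5)]:
    print(n,ray(m,u,v,z).round(1),dep(m,D,u,v).round(1))
cv2.imwrite('pics/crop0.png',cv2.resize(m['p'][130:320,190:410,::-1],None,fx=3.1,fy=3.1,interpolation=cv2.INTER_CUBIC))
E
```

```text
hub [ 492.7 -144.4   55. ] [ 492.7 -144.3   56.1]
post [550.6  61.1 122. ] [550.8  61.5 118.8]
lens [676.9  23.7 114. ] [677.5  23.9 111. ]
ring [ 584.9 -133.2   84. ] [ 585.3 -133.6   79.3]
watch [437.  -68.6  60. ] [436.9 -68.6  58.5]
pend [ 452.9 -232.9   60. ] [ 452.8 -233.5   56.8]
weight [522.4 106.6  52. ] [522.4 106.7  51.3]
blank [578.3 -21.1  19. ] [578.8 -21.   12.5]
c1 [626.5 108.4  12. ] [626.3 108.1  13.9]
c2 [520.2 140.1  12. ] [520.2 139.8  13.6]
c3 [ 528.5 -217.3   12. ] [ 528.4 -216.8   15.1]
c4 [ 424.8 -186.5   12. ] [ 424.9 -186.2   13.9]
jar [ 617.7 -236.5   60. ] [ 617.6 -236.4   60.7]
grav [434.   29.9  15. ] [434.7  29.2  25.9]
gravtip [336.4  70.2   5. ] [337.6  69.4  12.8]
```

View pics/crop0.png

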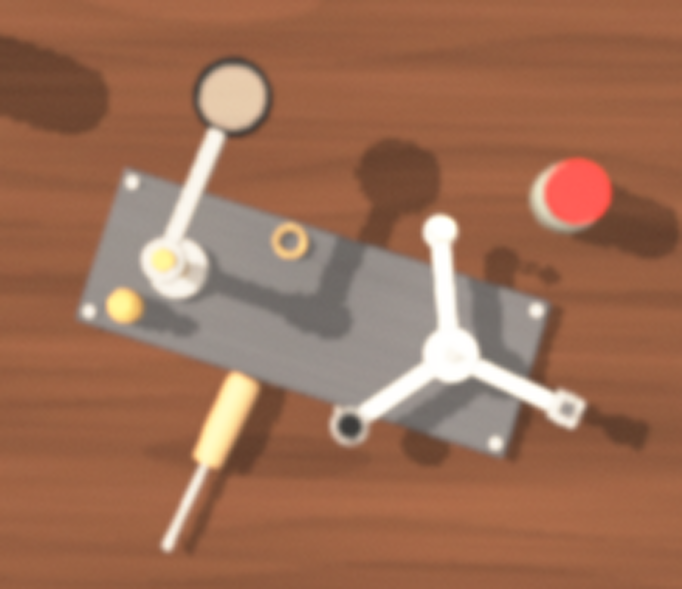

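```bash
cat >> h.py <<'E'
from cell import monitor
from scipy.spatial.transform import Rotation as Ro
def pose():
    s=monitor.read_state(); return np.array(s['eef_pos']),Ro.from_euler('xyz',s['tool_rot']),s
def rows(targets,start=None):
    """targets: (x,y,z,yaw_deg); print tool shift in cm and roll in deg from present (or given) pose"""
    p,r,s=pose()
    if start is not None: p=np.array(start[:3],float); r=Ro.from_euler('xyz',[180,0,start[3]],degrees=True)
    y0=np.degrees(r.as_euler('xyz')[2])
    for t in targets:
        d=r.inv().apply(np.array(t[:3])-p)/10; print(d.round(2),'roll',round((y0-t[3]+180)%360-180,1))
def state():
    p,r,s=pose(); print(s['clock'],p.round(1),r.as_euler('xyz',degrees=True).round(1),'F',np.round(s['force'],1),'w',round(s['width'],1))
HUB=np.array([493,-145.5]); POST=np.array([556.8,70.2])
def polar(c,ang,r,d):
    """point at radius r on ray ang(deg) from c, offset d to its counter-clockwise side"""
    a=np.radians(ang); return c+r*np.array([np.cos(a),np.sin(a)])+d*np.array([-np.sin(a),np.cos(a)])
E
python3 - <<'E'
from h import *
state(); e=polar(HUB,6.5,50,-42);print(e)
rows([(*e,230,6.5),(*e,150,6.5)])
E
```

```text
0.1 [ 158.7 -629.7  230.5] [-179.9   -0.    14.1] F [-0.3 -0.1  0.2] w 85.1
[ 547.43312776 -181.56985725]
[ 48.64 -33.96   0.11] roll 7.6
[ 48.64 -33.95   8.11] roll 7.6
```

>>> arm_command(series=[0,3.2,-2.3,0,0,0,6.5,-4.5,0,0,0,9.7,-6.8,0,0,0,13,-9,0,0,0,16.2,-11.3,0,0])

```text
clock: 0.52
eef_pos: [289.2, -479.4, 231.0]
tool_rot: [-3.141, -0.0, 0.247]
force: [1.3, 0.7, -0.5]
width: 25.5
gripper_force: 0.0
```

>>> arm_command(series=[0,3.2,-2.3,0,0,0,6.5,-4.5,0,0,0,9.7,-6.8,0,0,0,13,-9,0,0,0,16.2,-11.3,0,0])

```text
clock: 0.93
eef_pos: [418.8, -330.3, 231.1]
tool_rot: [-3.141, 0.0, 0.247]
force: [1.0, 0.7, -0.1]
width: -0.2
gripper_force: 0.0
```

>>> arm_command(series=[0,3.2,-2.3,0,0,0,6.5,-4.5,0,0,0,9.7,-6.8,0,0,0,13,-9,0,7.6,0,16.2,-11.3,0,7.6])

```text
clock: 1.35
eef_pos: [548.2, -181.2, 231.1]
tool_rot: [3.142, 0.0, 0.109]
force: [1.3, -1.3, 0.4]
width: -0.2
gripper_force: 0.0
```

>>> arm_command(series=[0,0,0,4,0,0,0,0,8,0,0,0,0,12,0,0,0,0,15,0,0,0,0,17,0])

```text
clock: 1.77
eef_pos: [545.1, -181.9, 57.7]
tool_rot: [-3.14, 0.005, 0.115]
force: [0.4, 0.8, 0.3]
width: -0.1
gripper_force: 0.0
```

```bash
python3 - <<'E'
from h import *
from cell import viewer
state()
p,d=viewer.get_image("scene");cv2.imwrite('pics/s1.png',cv2.resize(p[150:280,150:360,::-1],None,fx=3.6,fy=3.6,interpolation=cv2.INTER_CUBIC))
E
```

```text
1.7667 [ 545.1 -181.9   57.7] [-179.9    0.3    6.6] F [0.4 0.8 0.3] w -0.1
```

View pics/s1.png

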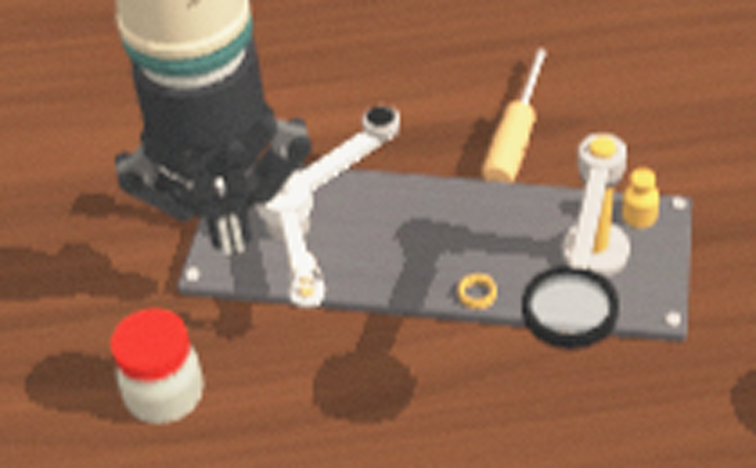

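```bash
python3 - <<'E'
from h import *
from cell import viewer
p0,r,s=pose()
for n in("scene","top"):
    p,D=viewer.get_image(n);m=viewer.camera_model(n)
    v,u=np.nonzero(D>0);z=D[v,u]
    P=(np.linalg.inv(m['mtx'])@np.c_[u,v,np.ones(len(u))].T*z).T
    W=(P-m['t'])@m['R']
    T=r.inv().apply(W-p0); k=(np.linalg.norm(T[:,:2],axis=1)<110)&(W[:,2]>50)
    print(n)
    for h in range(0,160,15):
        q=T[k&(-T[:,2]>h)&(-T[:,2]<=h+15)]
        if len(q): print(h,len(q),np.percentile(q[:,:2],[2,50,98],axis=0).round().tolist())
c=polar(HUB,6.5,45,-36); d=polar(HUB,6.5,45,-21)
rows([(*c,34,6.5),(*d,34,6.5)])
E
```

```text
scene
0 272 [[8.0, -47.0], [65.0, 57.0], [91.0, 83.0]]
15 73 [[7.0, -46.0], [14.0, -8.0], [57.0, 13.0]]
30 55 [[-5.0, -24.0], [12.0, -0.0], [16.0, 18.0]]
45 190 [[-8.0, -34.0], [12.0, 4.0], [17.0, 36.0]]
60 157 [[-8.0, -47.0], [14.0, -5.0], [21.0, 47.0]]
75 210 [[4.0, -58.0], [14.0, 3.0], [21.0, 59.0]]
90 277 [[-8.0, -58.0], [12.0, 1.0], [23.0, 58.0]]
105 113 [[-4.0, -40.0], [13.0, 10.0], [23.0, 42.0]]
120 71 [[8.0, -37.0], [35.0, -1.0], [40.0, 37.0]]
135 164 [[14.0, -34.0], [35.0, 1.0], [41.0, 35.0]]
150 183 [[7.0, -35.0], [35.0, 1.0], [41.0, 36.0]]
top
0 23 [[-52.0, -53.0], [-46.0, -43.0], [48.0, -33.0]]
15 33 [[41.0, -48.0], [48.0, -42.0], [54.0, -36.0]]
45 3 [[-12.0, -29.0], [-12.0, -27.0], [-11.0, -25.0]]
60 5 [[-11.0, -38.0], [-10.0, -35.0], [11.0, -29.0]]
75 20 [[-11.0, -47.0], [-5.0, -43.0], [12.0, -35.0]]
90 96 [[-13.0, -61.0], [0.0, -54.0], [13.0, -42.0]]
105 35 [[-9.0, -47.0], [0.0, -40.0], [10.0, -37.0]]
120 13 [[-11.0, -38.0], [-1.0, -37.0], [9.0, -35.0]]
135 23 [[-22.0, -37.0], [-2.0, -36.0], [23.0, -29.0]]
150 22 [[-20.0, -37.0], [0.0, -36.0], [23.0, -29.0]]
[-0.33 -0.66  2.58] roll 0.0
[-0.33 -2.16  2.59] roll 0.0
```

```bash
python3 - <<'E'
import numpy as np
p=np.array([45,-22])
for t in (3,6,9,12,15):
    a=np.radians(t);c,s=np.cos(a),np.sin(a); d=np.array([[c,-s],[s,c]])@p-p
    print(t,(d[0]/10).round(2),(-d[1]/10).round(2))
E
```

```text
3 0.11 -0.24
6 0.21 -0.48
9 0.29 -0.73
12 0.36 -0.98
15 0.42 -1.24
```

>>> arm_command(series=[0,-0.3,-0.4,1.2,0,0,-0.3,-0.7,2.6,0,0,-0.3,-1.2,2.6,0,0,-0.3,-1.8,2.6,0,0,-0.3,-2.1,2.6,0])

```text
clock: 2.33
eef_pos: [543.0, -161.4, 36.9]
tool_rot: [3.141, -0.002, 0.115]
force: [-0.0, -0.6, -0.4]
width: 0.1
gripper_force: 0.0
```

>>> arm_command(series=[0,0.11,-0.24,0.2,-3,0,0.21,-0.48,0.2,-6,0,0.29,-0.73,0.2,-9,0,0.36,-0.98,0.2,-12,0,0.42,-1.24,0.2,-15])

```text
clock: 2.75
eef_pos: [546.1, -150.1, 35.0]
tool_rot: [3.139, -0.002, 0.378]
force: [-0.4, -1.3, 0.0]
width: -0.1
gripper_force: 0.6
```

>>> arm_command(series=[0,0.11,-0.24,0,-3,0,0.21,-0.48,0,-6,0,0.29,-0.73,0,-9,0,0.36,-0.98,0,-12,0,0.42,-1.24,0,-15])

```text
clock: 3.17
eef_pos: [545.9, -136.9, 35.1]
tool_rot: [3.138, -0.002, 0.64]
force: [1.4, -0.5, 0.2]
width: 0.2
gripper_force: 0.7
```

```bash
python3 - <<'E'
from h import *
from cell import viewer
state()
p,d=viewer.get_image("scene");cv2.imwrite('pics/s2.png',cv2.resize(p[150:280,150:360,::-1],None,fx=3.6,fy=3.6,interpolation=cv2.INTER_CUBIC))
E
```

```text
3.1667 [ 545.9 -136.9   35.1] [ 1.798e+02 -1.000e-01  3.670e+01] F [ 1.4 -0.5  0.2] w 0.2
```

View pics/s2.png

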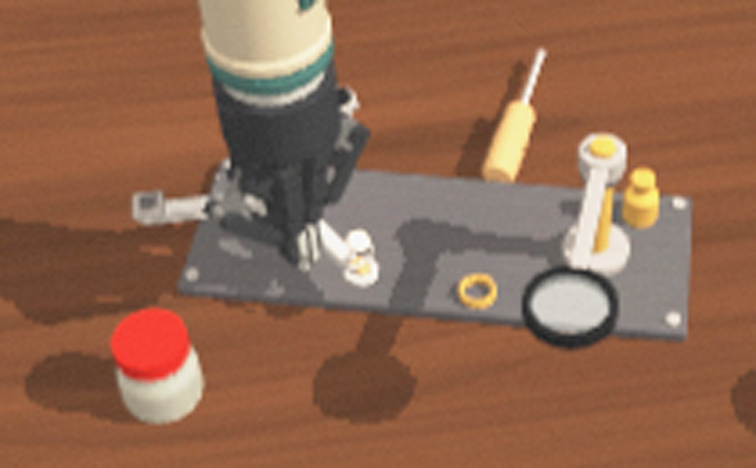

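>>> arm_command(series=[0,0.11,-0.24,0,-3,0,0.21,-0.48,0,-6,0,0.29,-0.73,0,-9,0,0.36,-0.98,0,-12,0,0.42,-1.24,0,-15])

```text
clock: 3.63
eef_pos: [542.2, -124.1, 34.9]
tool_rot: [3.137, -0.002, 0.901]
force: [1.9, 0.6, 0.2]
width: 0.2
gripper_force: 0.7
```

>>> arm_command(series=[0,0.11,-0.24,0,-3,0,0.21,-0.48,0,-6,0,0.29,-0.73,0,-9,0,0.36,-0.98,0,-12,0,0.36,-0.98,0,-12])

```text
clock: 4.05
eef_pos: [536.0, -114.6, 34.7]
tool_rot: [3.139, -0.001, 1.11]
force: [1.4, 0.5, 0.2]
width: -0.1
gripper_force: 0.5
```

```bash
python3 - <<'E'
from h import *
from cell import viewer
state()
a=[]
for n,(y0,y1,x0,x1) in (("scene",(150,280,150,360)),("top",(170,290,230,400))):
    p,d=viewer.get_image(n);m=viewer.camera_model(n);np.savez(n+'3.npz',p=p,d=d,**m)
    a.append(cv2.resize(p[y0:y1,x0:x1,::-1],(780,int(780*(y1-y0)/(x1-x0))),interpolation=cv2.INTER_CUBIC)[:,:])
b=[cv2.resize(i,(500,int(i.shape[0]*500/780))) for i in a]
b=[i[:295] for i in b]
cv2.imwrite('pics/s3.png',np.vstack(b)); print(b[0].shape)
E
```

```text
4.05 [ 536.  -114.6   34.7] [ 1.798e+02 -1.000e-01  6.360e+01] F [1.4 0.5 0.2] w -0.1
(295, 500, 3)
```

View pics/s3.png

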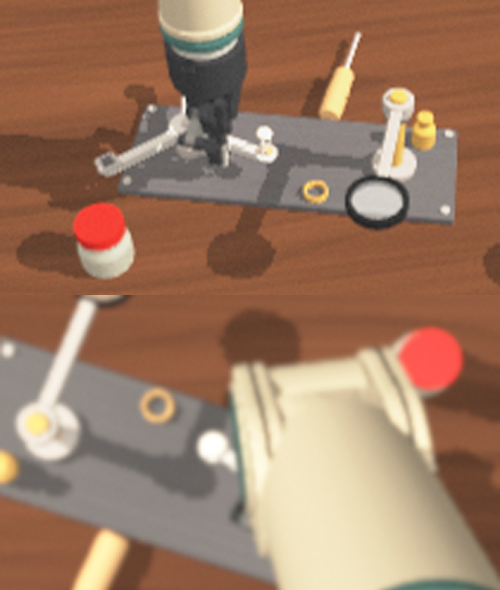

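```bash
python3 - <<'E'
from h import *
m=np.load('top3.npz');w=ray(m,302.1,221.7,80);dd=dep(m,m['d'],302,222)
u=np.array([.284,.959])
for q in(w,dd): v=q[:2]-HUB;print(q.round(1),np.linalg.norm(v),np.degrees(np.arctan2(v[1],v[0])),'lateral', v@[.959,-.284])
v=np.array([536,-114.6])-HUB; a=np.radians(63.6); print(v@[np.cos(a),np.sin(a)],v@[-np.sin(a),np.cos(a)])
E
```

```text
[542.6 -65.1  80. ] 94.48365629419419 58.360893134090766 lateral 24.685844108269443
[541.8 -64.8  80.3] 94.30352741341898 58.80329128106618 lateral 23.93507265903933
46.79680609634975 -24.776378653480492
```

>>> arm_command(series=[0,0.11,-0.24,0,-3,0,0.21,-0.48,0,-6,0,0.29,-0.73,0,-9,0,0.36,-0.98,0,-12,0,0.42,-1.24,0,-15])

```text
clock: 4.57
eef_pos: [526.5, -105.8, 34.0]
tool_rot: [3.139, -0.0, 1.371]
force: [1.4, 1.0, 1.0]
width: 0.4
gripper_force: 0.8
```

```bash
cat > ringpos.py <<'E'
from h import *
from cell import viewer
import sys
state()
p,d=viewer.get_image("top");m=viewer.camera_model("top");np.savez('top4.npz',p=p,d=d,**m)
g=cv2.inRange(p,(200,195,185),(255,255,255))
n,l,st,ce=cv2.connectedComponentsWithStats(g)
for i in range(1,n):
    if 8<st[i,4]<400 and 200<ce[i][0]<400 and 150<ce[i][1]<290:
        w=ray(m,*ce[i],78);v=w[:2]-HUB
        print(ce[i].round(1),st[i,2:],'depth z',dep(m,d,*ce[i],1).round(0),w.round(1),'r',np.linalg.norm(v).round(1),'ang',np.degrees(np.arctan2(v[1],v[0])).round(1))
E
python3 ringpos.py
```

```text
4.5667 [ 526.5 -105.8   34. ] [179.9  -0.   78.6] F [1.4 1.  1. ] w 0.4
[248.4 203.8] [ 26  54 398] depth z [579.  57. 114.] [581.8  61.3  78. ] r 225.0 ang 66.8
[232.  188.2] [ 3  4 10] depth z [625. 110.  17.] [617.8 101.1  78. ] r 276.4 ang 63.2
[353.6 208.3] [16 25 87] depth z [ 547. -129.  445.] [ 576.3 -183.9   78. ] r 91.8 ang -24.8
[365.2 216.3] [11 20 83] depth z [ 535. -143.  458.] [ 558.5 -210.8   78. ] r 92.5 ang -44.9
[298.5 230.7] [13 10 99] depth z [522. -57.  80.] [521.6 -57.3  78. ] r 92.7 ang 72.0
[218. 230.] [3 3 9] depth z [520. 142.  15.] [518.8 130.8  78. ] r 277.5 ang 84.7
```

>>> arm_command(series=[0,0,1,0,0,0,0,2.2,0,0,0,0,2.8,0,0,0,0,2.8,-4,0,0,0,2.8,-8,0])

```text
clock: 5.03
eef_pos: [550.2, -111.2, 111.2]
tool_rot: [-3.133, 0.0, 1.369]
force: [1.3, -0.8, 0.8]
width: -0.1
gripper_force: 0.0
```

>>> arm_command(series=[0,0,0,-4,-7,0,0,0,-7,-14,0,0,0,-7,-21,0,0,0,-7,-28,0,0,0,-7,-35])

```text
clock: 5.45
eef_pos: [552.5, -111.9, 184.2]
tool_rot: [-3.142, 0.001, 1.985]
force: [0.2, -0.2, -1.0]
width: -0.3
gripper_force: 0.0
```

```bash
python3 - <<'E'
from h import *
from cell import viewer
state()
e=polar(POST,-21,60,42);print(e)
rows([(*e,170,159),(*e,98,159)])
E
python3 ringpos.py
```

```text
5.45 [ 552.5 -111.9  184.2] [-1.800e+02  1.000e-01  1.137e+02] F [ 0.2 -0.2 -1. ] w -0.3
[627.86627947  87.90830094]
[15.26 14.94  1.41] roll -45.3
[15.26 14.94  8.61] roll -45.3
5.45 [ 552.5 -111.9  184.2] [-1.800e+02  1.000e-01  1.137e+02] F [ 0.2 -0.2 -1. ] w -0.3
[383.8 187.7] [ 29  55 320] depth z [ 558. -140.  589.] [ 625.9 -253.1   78. ] r 171.0 ang -39.0
[395.8 195.4] [ 27  64 240] depth z [ 549. -150.  598.] [ 608.5 -280.9   78. ] r 178.0 ang -49.5
[248.3 203.4] [ 25  54 339] depth z [580.  57. 116.] [582.8  61.5  78. ] r 225.6 ang 66.5
[307.  234.3] [ 32  17 187] depth z [514. -78.  50.] [513.7 -76.9  78. ] r 71.6 ang 73.2
[251.4 288.4] [ 6 12 17] depth z [379.  55.  16.] [386.3  48.7  78. ] r 221.6 ang 118.8
```

>>> arm_command(series=[0,2.9,2.8,0,-7,0,5.8,5.6,0,-14,0,8.6,8.4,0,-21,0,11.5,11.2,0,-28,0,14.3,14,0,-35])

```text
clock: 5.92
eef_pos: [623.9, 77.0, 183.1]
tool_rot: [-3.14, -0.001, 2.594]
force: [0.5, -0.5, 0.0]
width: -0.2
gripper_force: 0.0
```

```bash
python3 - <<'E'
from h import *
from cell import viewer
state()
e=polar(POST,-21,60,42)
rows([(*e,98,159)])
p,d=viewer.get_image("top");m=viewer.camera_model("top");np.savez('top5.npz',p=p,d=d,**m)
cv2.imwrite('pics/s5.png',cv2.resize(p[130:290,210:400,::-1],None,fx=3.6,fy=3.6,interpolation=cv2.INTER_CUBIC))
E
```

```text
5.9167 [623.9  77.  183.1] [-179.9   -0.   148.6] F [ 0.5 -0.5  0. ] w -0.2
[0.22 1.15 8.51] roll -10.4
```

View pics/s5.png

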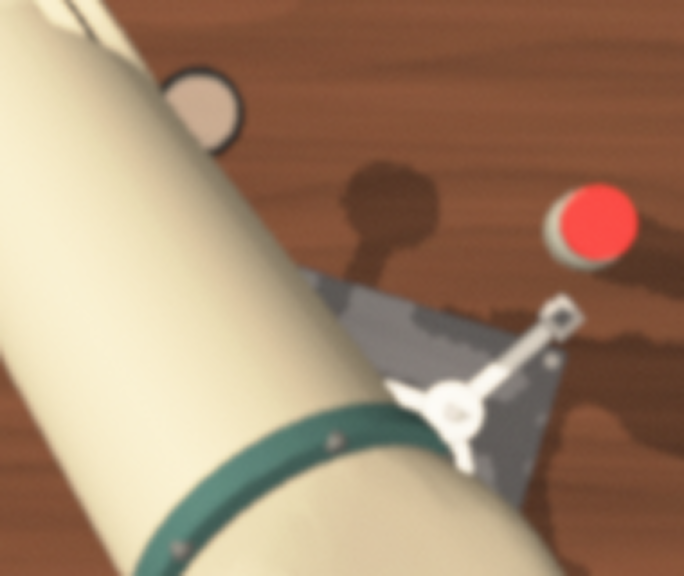

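>>> arm_command(series=[0,0.1,0.6,0.5,-5,0,0.2,1.2,1.5,-10.4,0,0.2,1.2,4.5,-10.4,0,0.2,1.2,7.5,-10.4,0,0.2,1.2,8.5,-10.4])

```text
clock: 6.38
eef_pos: [625.5, 85.2, 94.0]
tool_rot: [-3.136, -0.006, 2.771]
force: [-0.5, 0.3, -0.4]
width: 0.1
gripper_force: 0.0
```

```bash
python3 - <<'E'
from h import *
from cell import viewer
state()
rows([(*polar(POST,-21,60,d),97,159) for d in(30,22)])
m=np.load('top5.npz'); w=ray(m,365.8,218.1,59);h=ray(m,335.6,244.2,55);v=(w-h)[:2];print(h,w,np.linalg.norm(v),np.degrees(np.arctan2(v[1],v[0]))+120)
p=np.array([60,22])
for t in (3,6,9,12,15):
    a=-np.radians(t);c,s=np.cos(a),np.sin(a); d=np.array([[c,-s],[s,c]])@p-p
    print(t,(-d[0]/10).round(2),(d[1]/10).round(2))
E
```

```text
6.3833 [625.5  85.2  94. ] [-179.7   -0.3  158.7] F [-0.5  0.3 -0.4] w 0.1
[-0.12 -0.87 -0.29] roll -0.3
[-0.13 -1.67 -0.29] roll -0.3
[ 492.23272623 -145.80613251   55.        ] [ 555.37043569 -215.52927295   59.        ] 94.06214258939352 72.16237811826464
3 -0.11 -0.32
6 -0.2 -0.64
9 -0.27 -0.97
12 -0.33 -1.3
15 -0.36 -1.63
```

>>> arm_command(series=[0,0,-0.4,0,0,0,-0.1,-0.8,0,0,0,-0.1,-1.2,0,0,0,-0.1,-1.5,0,0,0,-0.1,-1.7,0,0])

```text
clock: 6.8
eef_pos: [624.2, 69.9, 99.9]
tool_rot: [3.141, 0.002, 2.773]
force: [-0.0, -0.3, 0.1]
width: -0.2
gripper_force: 0.0
```

>>> arm_command(series=[0,-0.11,-0.32,0,3,0,-0.2,-0.64,0,6,0,-0.27,-0.97,0,9,0,-0.33,-1.3,0,12,0,-0.36,-1.63,0,15])

```text
clock: 7.22
eef_pos: [622.2, 54.7, 99.6]
tool_rot: [3.138, 0.002, 2.509]
force: [2.0, 0.9, -0.4]
width: -0.2
gripper_force: 0.8
```

>>> arm_command(series=[0,-0.11,-0.32,0,3,0,-0.2,-0.64,0,6,0,-0.27,-0.97,0,9,0,-0.33,-1.3,0,12,0,-0.36,-1.63,0,15])

```text
clock: 7.63
eef_pos: [616.0, 39.0, 99.7]
tool_rot: [3.138, 0.002, 2.247]
force: [2.1, 1.4, -0.2]
width: -0.1
gripper_force: 0.9
```

```bash
python3 - <<'E'
from h import *
from cell import viewer
p,r,s=pose(); state()
v=p[:2]-POST;a=np.radians(np.degrees(r.as_euler('xyz')[2])-180);print(np.degrees(a),v@[np.cos(a),np.sin(a)],v@[-np.sin(a),np.cos(a)])
o=[]
for n,(y0,y1,x0,x1) in (("scene",(150,280,150,360)),("top",(150,280,210,420))):
    p,d=viewer.get_image(n);m=viewer.camera_model(n);np.savez(n+'6.npz',p=p,d=d,**m)
    o.append(cv2.resize(p[y0:y1,x0:x1,::-1],None,fx=2.3,fy=2.3,interpolation=cv2.INTER_CUBIC))
cv2.imwrite('pics/s6.png',np.vstack(o));print(o[0].shape)
E
```

```text
7.6333 [616.   39.   99.7] [1.798e+02 1.000e-01 1.288e+02] F [ 2.1  1.4 -0.2] w -0.1
-51.234679883828136 61.39267831187047 26.606351483147265
(299, 483, 3)
```

View pics/s6.png

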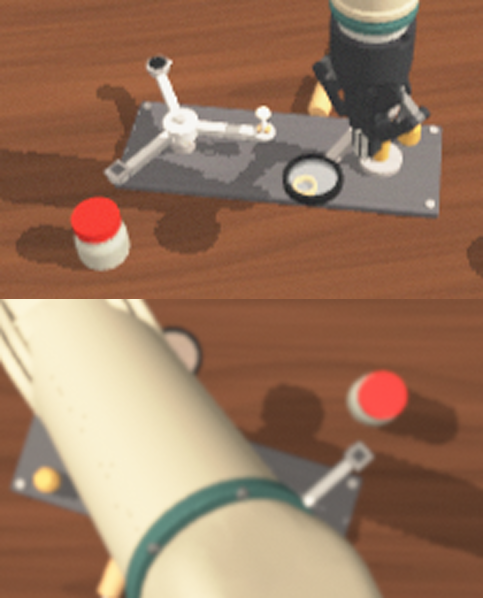

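```bash
python3 - <<'E'
from h import *
m=np.load('scene6.npz')
w=ray(m,286.1,228.3,109);v=w[:2]-POST;print(w,np.linalg.norm(v),np.degrees(np.arctan2(v[1],v[0])))
w=ray(m,150+262/2.3,150+112/2.3,78);v=w[:2]-HUB;print('ring',w,np.linalg.norm(v),np.degrees(np.arctan2(v[1],v[0])))
m=np.load('scene0.npz')
w=ray(m,308,235,109);v=w[:2]-POST;print(w,np.linalg.norm(v),np.degrees(np.arctan2(v[1],v[0])))
E
```

```text
[652.63319442 -20.0472218  109.        ] 131.63799677516897 -43.280546789222456
ring [523.03741285 -54.80624894  78.        ] 95.53848781099373 71.6753329126692
[679.4375104   24.06596984 109.        ] 131.02788900055316 -20.61539880498035
```

>>> arm_command(series=[0,-0.11,-0.32,0.1,3,0,-0.2,-0.64,0.2,6,0,-0.27,-0.97,0.3,9,0,-0.33,-1.3,0.3,12,0,-0.36,-1.63,0.3,15])

```text
clock: 8.15
eef_pos: [605.1, 26.3, 96.4]
tool_rot: [3.138, 0.0, 1.988]
force: [2.3, -0.2, 1.1]
width: 0.0
gripper_force: 0.9
```

>>> arm_command(series=[0,-0.11,-0.32,0,3,0,-0.2,-0.64,0,6,0,-0.27,-0.97,0,9,0,-0.33,-1.3,0,12,0,-0.36,-1.63,0,15])

```text
clock: 8.57
eef_pos: [591.7, 15.7, 96.3]
tool_rot: [3.138, 0.0, 1.726]
force: [2.5, -1.0, -0.1]
width: 0.2
gripper_force: 0.9
```

```bash
cat > look.py <<'E'
from h import *
from cell import viewer
import sys
p,r,s=pose(); state()
v=p[:2]-POST;a=np.radians(np.degrees(r.as_euler('xyz')[2])-180);print('finger',np.degrees(a),v@[np.cos(a),np.sin(a)],v@[-np.sin(a),np.cos(a)])
k=sys.argv[1];o=[]
for n,(y0,y1,x0,x1) in (("scene",(170,260,190,350)),("top",(180,270,240,400))):
    p,d=viewer.get_image(n);m=viewer.camera_model(n);np.savez(n+k+'.npz',p=p,d=d,**m)
    o.append(cv2.resize(p[y0:y1,x0:x1,::-1],None,fx=3.3,fy=3.3,interpolation=cv2.INTER_CUBIC))
cv2.imwrite(f'pics/s{k}.png',np.vstack(o))
E
python3 look.py 7
```

```text
8.5667 [591.7  15.7  96.3] [179.8   0.   98.9] F [ 2.5 -1.  -0.1] w 0.2
finger -81.13141019752415 59.23859150322399 26.107768917849885
```

View pics/s7.png

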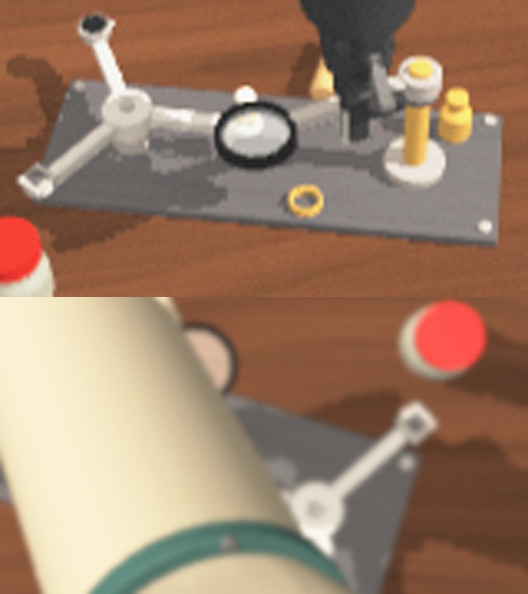

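```bash
cat > lens.py <<'E'
from h import *
import sys
def lens(m,ang):
    """refine lens centre: best rim-darkness match of projected 130 mm-arm lens over angle"""
    g=cv2.GaussianBlur(cv2.cvtColor(m['p'],cv2.COLOR_RGB2GRAY),(0,0),.7).astype(np.float32)
    def sc(a):
        c=polar(POST,a,130,0);t=np.linspace(0,2*np.pi,90)
        W=np.c_[c[0]+27*np.cos(t),c[1]+27*np.sin(t),0*t+113]
        q=(W@m['R'].T+m['t'])@m['mtx'].T;q=(q[:,:2]/q[:,2:]).astype(np.float32)
        return cv2.remap(g,q[:,0],q[:,1],cv2.INTER_LINEAR).mean()
    A=np.arange(ang-12,ang+12,.25);S=[sc(a) for a in A];i=np.argmin(S);return A[i],S[i]
k,a=sys.argv[1],float(sys.argv[2])
m=np.load(f'scene{k}.npz');b,s=lens(m,a);print('lens ang',b,s,polar(POST,b,130,0))
E
python3 lens.py 0 -21; python3 lens.py 6 -43; python3 lens.py 7 -73; python3 -c "
from h import *
m=np.load('scene7.npz');w=ray(m,267.6,210.3,109);v=w[:2]-POST;print(w,np.linalg.norm(v),np.degrees(np.arctan2(v[1],v[0])))"
```

```text
lens ang -21.0 74.741165 [678.16545544  23.61216656]
lens ang -44.25 68.21045 [649.91925265 -20.51275978]
lens ang -73.25 62.384724 [594.26551486 -54.2842769 ]
[591.88380263 -53.4606559  109.        ] 128.54116470489296 -74.16081410803659
```

>>> arm_command(series=[0,-0.11,-0.32,0,3,0,-0.2,-0.64,0,6,0,-0.27,-0.97,0,9,0,-0.33,-1.3,0,12,0,-0.36,-1.63,0,15])

```text
clock: 9.08
eef_pos: [575.8, 9.5, 95.9]
tool_rot: [3.14, -0.0, 1.465]
force: [0.9, -2.8, -0.2]
width: -0.0
gripper_force: 0.9
```

>>> arm_command(series=[0,-0.11,-0.32,0,3,0,-0.2,-0.64,0,6,0,-0.27,-0.97,0,9,0,-0.33,-1.3,0,12,0,-0.33,-1.3,0,12])

```text
clock: 9.5
eef_pos: [561.3, 7.8, 95.7]
tool_rot: [3.142, 0.0, 1.257]
force: [0.1, -0.2, 0.2]
width: -0.0
gripper_force: 0.4
```

```bash
python3 look.py 8; python3 lens.py 8 -101
```

```text
9.5 [561.3   7.8  95.7] [180.   0.  72.] F [ 0.1 -0.2  0.2] w -0.0
finger -108.00552797577275 57.985843297415784 23.584345596609708
lens ang -102.25 60.334244 [529.21690262 -56.84004384]
```

>>> arm_command(series=[0,-0.04,-0.11,0,1,0,-0.07,-0.22,0,2,0,-0.11,-0.32,0,3,0,-0.11,-0.32,0,3,0,-0.11,-0.32,0,3])

```text
clock: 10.02
eef_pos: [558.2, 8.1, 95.4]
tool_rot: [3.142, -0.0, 1.204]
force: [1.1, -1.4, 0.5]
width: 0.3
gripper_force: 0.6
```

```bash
python3 look.py 9; python3 lens.py 9 -105
```

```text
10.0167 [558.2   8.1  95.4] [180.  -0.  69.] F [ 1.1 -1.4  0.5] w 0.3
finger -111.03567775014501 57.43959107582116 23.621788295744334
lens ang -105.25 60.51849 [522.60594212 -55.2223521 ]
```

View pics/s9.png

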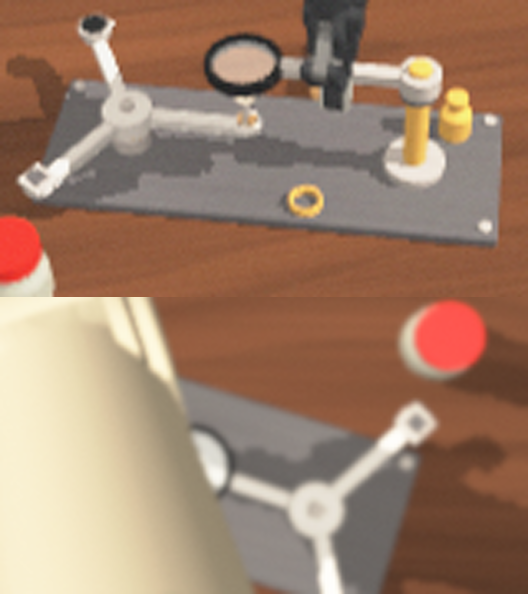

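>>> arm_command(series=[0,0,0.8,0,0,0,0,2,0,0,0,0,3.5,0,0,0,0,4,-2,0,0,0,4,-6,0])

```text
clock: 10.53
eef_pos: [593.4, -7.9, 151.5]
tool_rot: [-3.133, 0.004, 1.202]
force: [0.8, -0.2, 0.1]
width: 0.4
gripper_force: 0.0
```

>>> arm_command(series=[0,0,2,-3,0,0,0,5,-6,0,0,0,8,-9,0,0,0,11,-11,0,0,0,13,-11,0])

```text
clock: 10.95
eef_pos: [721.7, -55.0, 271.3]
tool_rot: [3.132, -0.003, 1.201]
force: [1.8, -0.1, 0.8]
width: -0.1
gripper_force: 0.0
```

```bash
python3 look.py 10; python3 lens.py 10 -105; python3 - <<'E'
from h import *
from lens import lens
m=np.load('top10.npz');b,s=lens(m,-105);print('top lens',b,s,polar(POST,b,130,0))
g=cv2.inRange(m['p'],(195,190,180),(255,255,255))
n,l,st,ce=cv2.connectedComponentsWithStats(g)
for i in range(1,n):
    if 8<st[i,4]<800 and 230<ce[i][0]<390 and 190<ce[i][1]<290: print(ce[i].round(1),st[i],dep(m,m['d'],*ce[i],1).round())
E
```

```text
10.95 [721.7 -55.  271.3] [179.4  -0.2  68.8] F [ 1.8 -0.1  0.8] w -0.1
finger -111.16964923136375 57.24575413006874 198.95738985961373
lens ang -106.0 80.34096 [520.96714374 -54.76402047]Traceback (most recent call last):
  File "<stdin>", line 2, in <module>
  File "lens.py", line 12, in <module>
    k,a=sys.argv[1],float(sys.argv[2])
        ~~~~~~~~^^^
IndexError: list index out of range
```

```bash
python3 -c "
from cell import workorder
print(workorder.finish_job())"
```

```text
the job is handed in; nothing more can be done
None
```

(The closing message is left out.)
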